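# Lock a glass-rest bracket into the slotted bench post

## Task

Hang the loose aluminium forked bracket on the slotted steel post: put its two hooks through the top two slots, then press it straight down until it is fully home and the spring catch has clicked out above the bracket's bottom bar, and let go. The height of the slotted strip is only roughly known, so feel for the slots and press gently, never forcing the bracket against the post, and leave the jar, the flask and the tub where they stand.

Things in the scene. Friction and masses are not known exactly. Their poses are not given: they have to be found in the camera images.
- bracket_grip (a point): Grip point of the loose aluminium bracket (about 0.32 kg, standing upright, point 55 mm above its underside). +x points to its back and hooks, z up. Middle of the upright rib to be gripped: 12 mm wide in y, from x=-36 to +44 mm, 23 mm up and down from the point. Back face of its back plate at x=+50 mm. Two 8 mm steel prongs along the bottom at y=+-22 mm reach x=-60 mm.
- bracket: Same bracket; origin at the underside, middle of its back face (grip point at x=-50, z=55 mm). Back plate 6 mm thick, 40 wide, 92 high. Its bottom bar is 4.5 mm high; above that a window 16 mm wide, 19.5 mm high for the catch. Two hooks, 45 mm apart, reach 13 mm out of the back: 8 mm wide, 26 mm tall; neck 6 mm high, undersides at z=38 and 83 mm; lips 5 mm thick hang 20 mm below, 8 mm off the back face.
- post: Fixed bench post: foot plate 150 mm square, 12 mm thick, carrying an upright slotted steel strip 50 mm wide, 4 mm thick, top at about z=216 mm. Origin on the bench below the middle of the strip's slotted front face; z up; hooks go in along +x, face towards the robot side. The strip is clamped rigidly, up to 12 mm above or below nominal (slots, catch and pin together); this pose does not show it.
- slot_mid (a point): Nominal middle of the lower of the two slots to use, on the face, 149 mm above the bench (axes as the post's); the other is 45 mm above. True height up to 12 mm off: find by feel. Slots 14 mm wide, 32 high. Hooks enter with the grip point at x=-50, y=0, z=+24 mm from here plus the strip's offset, +-3 mm; a miss stops the back 13 mm short of the face. Over 40 N between bracket and post is forcing.
- home (a point): Where the grip point is when the bracket is home at nominal strip height: 50 mm before the face, 150 mm above the bench, +-12 mm as the strip is off; axes as the post's. 23 mm below mid-slot entry the hook necks rest on the slots' lower edges and the push rises sharply. The lips leave 4 mm play to the face. Lowered some 8 to 12 mm and let go, the bracket hangs on the catch, ready to be pressed.
- catch (a joint): Spring catch: steel nose 8 mm wide, 5 mm out of the strip's face at mid-width, nominally 100 to 111 mm above the bench, bevelled on top. Value: m pushed in; 0 = fully out. The bottom bar meets it 10 to 15 mm above home and rides over it (takes 2 to 12 N); it springs out above the bar 1 mm before home: locked. Press on the rib's top with shut fingers: a gripped bracket slips in the fingers.
- seat_pin (a joint): Small sprung brass pin (under 1 N) on a ledge 9 mm deep on the strip's face, left (+y) of its middle by 14 mm, standing up under the bracket's bottom bar. Value: m pushed down; 0 = free. The bar reaches it 3 mm above home and holds it 2 to 3 mm down once locked.
- jar: Bystander: clear glass jar with black lid, 68 mm across, 85 mm high, origin at its underside.
- flask: Bystander: small conical glass flask, 72 mm across, 86 mm high, origin at its underside.
- tub: Bystander: small orange plastic tub, 60 mm across, 54 mm high, origin at its underside.
Things that resemble listed ones, but are neither listed nor needed, are in the scene too. What is shaped like the bracket but pink, purple or turquoise is not meant.

How it is judged:
On the way:
1. the bracket's back is against the slotted face with both hooks through the top two slots, not yet lowered (x of bracket_grip in the frame of post between -0.057 and -0.045 m and y of bracket_grip in the frame of post between -0.005 and 0.005 m and z of bracket_grip in the frame of post between 0.155 and 0.19 m and value of joint seat_pin below 0.001 m and angle between the x axis of bracket_grip and the x axis of post, either way round below 0.12 rad), for 0.1 s.
At the end, for the whole second after the job is handed in: Released, the bracket hangs with its back on the slotted face (7 mm) and centred (5 mm), upright (0.1 rad), square (0.12 rad), grip point 135 to 165 mm above the bench, seat pin pushed down over 1.2 mm (fully home) and catch sprung out (pushed in under 1.5 mm) (x of bracket_grip in the frame of post between -0.057 and -0.045 m and y of bracket_grip in the frame of post between -0.005 and 0.005 m and z of bracket_grip in the frame of post between 0.135 and 0.165 m and angle between bracket_grip's own z axis and vertical below 0.1 rad and angle between the x axis of bracket_grip and the x axis of post, either way round below 0.12 rad and value of joint catch below 0.0015 m and value of joint seat_pin above 0.0012 m); the robot touches nothing.
It fails at once if bracket forced against the post with more than 40 N (contact force between bracket and post above 40 N).
It fails at once if the jar is pushed more than 20 mm (distance of jar from where it was at the start of the episode above 0.02 m).
It fails at once if the flask is pushed more than 20 mm (distance of flask from where it was at the start of the episode above 0.02 m).
It fails at once if the tub is pushed more than 20 mm (distance of tub from where it was at the start of the episode above 0.02 m).
It also fails if it takes over 72 s, if anything falls off the work surface, if the arm or the gripper's body presses on something with over 40 N, if the wrist force passes 120 N, or if a joint passes its speed limit or range.

## Robot

A 6-joint arm with a two-finger parallel gripper is mounted at the origin on the work surface. World frame = base frame: x ahead of the robot, y to its left, z up, the work surface at z = 0. Lengths are in m, angles in rad, forces in N, time in s.
With the tool pointing down it reaches from about 0.25 to 0.775 m from the base axis. Payload 4 kg.
Tool frame: the origin (TCP) lies on the centre line of the jaws, within the pads' length; the fingertips stand 14 mm ahead of it and the grasp point (between the pads) lies 5 mm behind it (robot.tcp_to_tips is the distance from the TCP to the fingertips, in m); z points along the fingers, y is the line along which they close (so a half turn about z gives the same grasp; the last joint's range is limited). The gripper opens to 94 mm and grips with 3 to 60 N. Pads are 16 mm wide; open, the fingers measure 119 mm over their backs; the gripper's body (75 mm by 177 mm) begins 78 mm behind the grasp point.
Start: joints at [-1.327, 0.087, 1.371, -0, 1.684, -0.103], TCP at [0.187, -0.517, 0.22] pointing down, gripper open.
Joint ranges: [-3.1, 3.1], [-0.76, 2.03], [0.27, 2.55], [-1.08, 4.22], [0.17, 2.65], [-2.57, 2.57]. Speed limits (rad/s): [2.79, 2.79, 3.14, 3.14, 3.14, 3.14].

## Interface

Orientations are given as [roll, pitch, yaw] about the fixed x, y, z axes, in that order (R = Rz(yaw) Ry(pitch) Rx(roll)).
In Python, from bench import robot gives the robot as it stands.
- The arm moves only by the tool carry_out, never from a script. Its argument "increments" is a list of rows, each a list of 3 entries, a list of its own where there are three numbers: the closure in counts, from 0 (fully open) to 255 (shut), then the shift along the tool's x, y, z in mm, then the turn about the tool's z in degrees. In form: [[fingers, [dx, dy, dz], twist], ...]. A call has 1 to 8 rows; each row shifts and turns the commanded pose from where the row before left it, along the tool's axes as they then stand; what a row does not reach is not made up. A row lasts 1/10 s, in which the tool goes at most 50 mm and 8.59 degrees, less where a joint would pass 70% of its speed; a pose out of reach is approached as far as the arm can. A call with a gripper value outside its range is refused whole. The fingers move at their own pace and stop on an object; the grip force is fixed at half the most. Time passes only in rows, so rows that do not move let the fingers close. It gives the time, the measured TCP pose, the force, the opening and the grip force at its end, in the units of the state.
- robot.get_obs(): the state, without advancing time (a new reading comes with each control period).
- robot.snapshot(name): name is "scene" or "top"; returns the picture (384x512x3 uint8, blue, green, red); there is no depth.
- robot.get_calibration(name): a dict with "vfov" (degrees; the focal length in pixels is half the picture's height over the tangent of half this angle, whatever the lens; pixels are square), "cx", "cy" (the principal point, pixels), "T" (4x4, takes a point from camera to world coordinates). Camera axes: x right, y down, z forward; pixel columns grow to the right and rows downward; lengths in m; the calibration is good to about 2 mm. A picture is of the moment at which its call begins. get_calibration takes no time and is no camera call.
- robot.close_job(): hands the job in; it is judged then, once.
The state is a dict: "time": time; "joint_positions": joint angles; "qvel": joint speeds; "joint_torque": joint torques, N m; "tool_pos": TCP position; "ee_rot": TCP orientation; "wrist_force": force on the tool from outside, world axes, zero at the start; "wrist_torque": the same for the moment, N m; "width": finger opening in m; "finger_force": force on a finger pad.
Only numpy, scipy, OpenCV 4.12 (cv2) and the standard library are available. Lean on these libraries where they do the work, as an engineer would, in place of code of your own. Each camera call takes 0.05 s, during which the arm holds its last target. There are 200 camera calls.

## Working session

There is one attempt and no reset: what is moved stays moved. The work goes in short steps, Python scripts to look and compute and a tool call to move; the robot and the scene stay as the last step left them, time stands still between calls to the robot, and variables do not carry over. Pictures are saved under pics/ and viewed, at most 10 in all, crops included, and the job is handed in when it is done.

Besides the shell and the picture viewer there is one more tool, called after ">>>" in YAML: its name, and indented under it one key for each argument. carry_out: Moves the arm, as the interface text tells. Its arguments: {"type":"object","properties":{"increments":{"type":"array","items":{"type":"array"}}},"required":["increments"]}

```bash
mkdir -p pics; ls; python3 - <<'E'
from bench import robot
import cv2,numpy as np
for n in("scene","top"):
    cv2.imwrite(f"pics/{n}0.png",robot.snapshot(n)); c=robot.get_calibration(n); print(n,c["vfov"],c["cx"],c["cy"],np.round(c["T"],4).tolist(), {k:v for k,v in c.items() if k not in("vfov","cx","cy","T")})
print(robot.get_obs())
E
```

```text
pics
scene 45.306474377393855 252.07217682364868 178.66948859705928 [[-0.6558, 0.5266, -0.5409, 1.0815], [0.7546, 0.436, -0.4904, 0.5046], [-0.0224, -0.7298, -0.6833, 0.852], [0.0, 0.0, 0.0, 1.0]] {}
top 47.0851120462621 253.64401536620505 185.70012080979825 [[0.018, -0.9891, 0.1463, 0.3687], [-0.9998, -0.018, 0.0012, -0.0384], [0.0015, -0.1463, -0.9892, 1.1979], [0.0, 0.0, 0.0, 1.0]] {}
{'time': 0.1, 'joint_positions': array([-1.32714172e+00,  8.78837447e-02,  1.37205413e+00, -9.88436155e-06,
        1.68358816e+00, -1.03088269e-01]), 'qvel': array([-1.16948205e-04, -2.46229568e-03, -5.50026285e-03, -7.69001841e-05,
       -1.43904362e-03, -4.65631954e-04]), 'joint_torque': array([ 2.38086737e-03, -3.41251445e+01, -3.03301799e+01,  7.19930744e-02,
        3.03578249e-02, -1.01885717e-04]), 'tool_pos': array([ 0.18680014, -0.5168308 ,  0.21844459]), 'ee_rot': array([-3.13966853e+00, -1.89183916e-04,  3.46741591e-01]), 'wrist_force': array([-0.2635828 ,  0.16393279,  0.67567849]), 'wrist_torque': array([-0.0266969 , -0.01695053,  0.00276941]), 'finger_force': 0.0, 'width': 0.09377195325667972}
```

View pics/scene0.png

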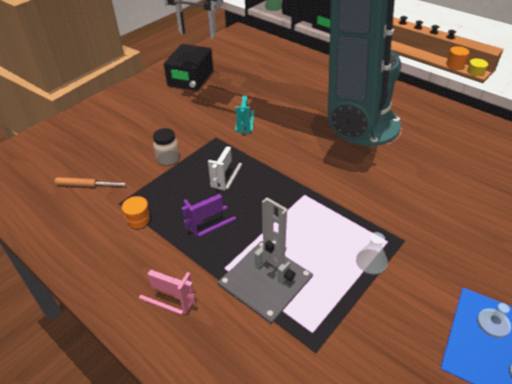

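View pics/top0.png

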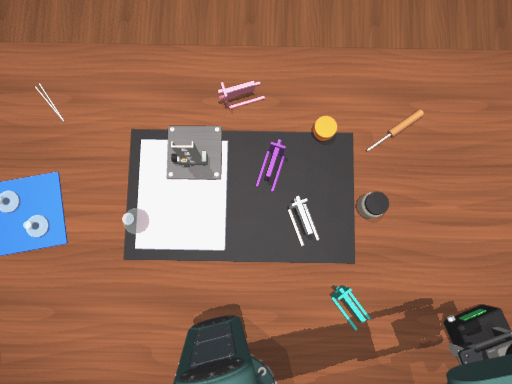

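The scene view shows the grey bracket at about (222,172) and the post at (272,240). In the top view the bracket is at (305,218) and the post at (192,152). Next I'll zoom in on both.

```bash
python3 - <<'E'
import cv2,numpy as np
t=cv2.imread("pics/top0.png");s=cv2.imread("pics/scene0.png")
def c(i,x,y,w,h):return cv2.resize(i[y:y+h,x:x+w],(400,300),interpolation=cv2.INTER_CUBIC)
cv2.imwrite("pics/crop0.png",np.vstack([np.hstack([c(t,270,185,80,60),c(t,154,118,80,60)]),np.hstack([c(s,190,140,80,60),c(s,206,190,120,90+40)])]))
E
```

```text
(no output)
```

View pics/crop0.png

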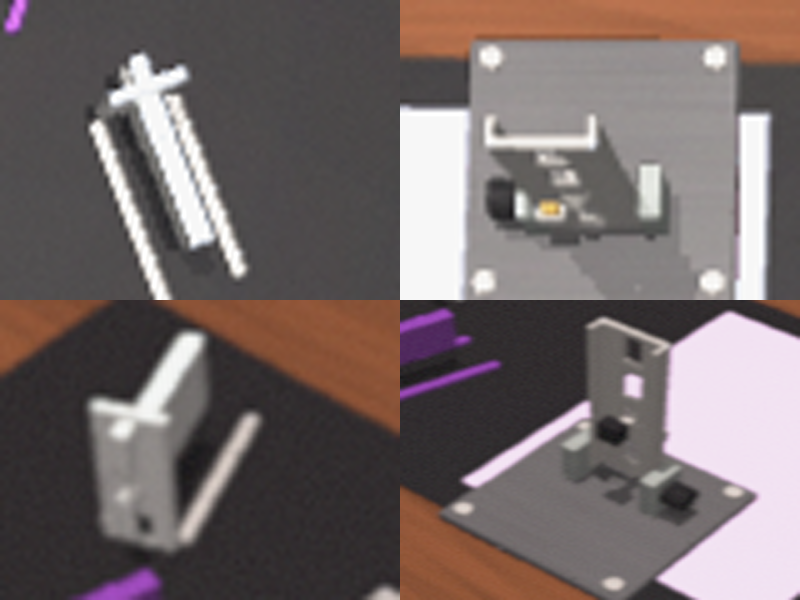

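Crops, at 5x: the bracket's plate is at the upper left of the rib, so its hooks face away from the robot. Rib top runs from about (299,204) to (310,233) in the top view. The strip's top front edge runs from (171.6,147.6) to (193.4,147.6).

```bash
cat > h.py <<'E'
from bench import robot
import numpy as np
def ray(n,u,v):
    c=robot.get_calibration(n);f=192/np.tan(np.radians(c["vfov"])/2);T=np.array(c["T"])
    d=T[:3,:3]@np.array([(u-c["cx"])/f,(v-c["cy"])/f,1]);return T[:3,3],d/np.linalg.norm(d)
def pl(n,u,v,z):
    o,d=ray(n,u,v);return o+d*(z-o[2])/d[2]
def tri(a,b):
    (o,d),(p,e)=ray("top",*a),ray("scene",*b)
    t=np.linalg.lstsq(np.c_[d,-e],p-o,rcond=None)[0];q,r=o+d*t[0],p+e*t[1]
    return (q+r)/2,np.linalg.norm(q-r)
def prj(n,P):
    c=robot.get_calibration(n);f=192/np.tan(np.radians(c["vfov"])/2);T=np.array(c["T"])
    q=T[:3,:3].T@(np.array(P)-T[:3,3]);return q[0]/q[2]*f+c["cx"],q[1]/q[2]*f+c["cy"]
E
python3 - <<'E'
from h import *
import cv2
t=cv2.imread("pics/top0.png");s=cv2.imread("pics/scene0.png")
print("foot",[np.round(pl("top",*p,.012),4).tolist() for p in[(168,126.4),(221.6,126.2)]])
print("bolts",[np.round(pl("top",*p,.014),4).tolist() for p in[(172,129.2),(217,129),(170.6,174.2),(216.4,174.2)]])
print("strip top",[np.round(pl("top",*p,.216),4).tolist() for p in[(171.6,147.6),(193.4,147.6)]])
print("plate top",[np.round(pl("top",*p,.092),4).tolist() for p in[(292,205.6),(307.4,199.4)]])
print("rib",[np.round(pl("top",*p,.078),4).tolist() for p in[(299,204),(310,233.5)]])
m=cv2.inRange(t[185:245,270:350],(180,180,180),(255,255,255))
for c in cv2.findContours(m,0,2)[0]:
    if cv2.contourArea(c)>15:
        r=cv2.minAreaRect(c);print(r[0][0]+270,r[0][1]+185,r[1:],cv2.contourArea(c))
a=cv2.resize(t[138:178,162:212],(800,640)[::1],interpolation=cv2.INTER_CUBIC)[:300*2]
b=cv2.resize(s[192:232,250:300],(800,640),interpolation=cv2.INTER_CUBIC)[:600]
cv2.imwrite("pics/c1.png",np.hstack([cv2.resize(a,(400,300)),cv2.resize(b,(400,300))]))
E
```

```text
foot [[0.7061, 0.2036, 0.012], [0.7094, 0.0549, 0.012]]
bolts [[0.6977, 0.1917, 0.014], [0.7006, 0.0672, 0.014], [0.5714, 0.1898, 0.014], [0.5736, 0.0651, 0.014]]
strip top [[0.5984, 0.1514, 0.216], [0.5993, 0.1017, 0.216]]
plate top [[0.4833, -0.1347, 0.092], [0.4998, -0.1735, 0.092]]
rib [[0.4892, -0.1538, 0.078], [0.4148, -0.1818, 0.078]]
295.27651023864746 226.77442932128906 ((37.69007110595703, 2.482579231262207), 69.22774505615234) 59.0
304.1055030822754 218.51835250854492 ((47.2208366394043, 15.421005249023438), 73.3007583618164) 283.0
```

View pics/c1.png

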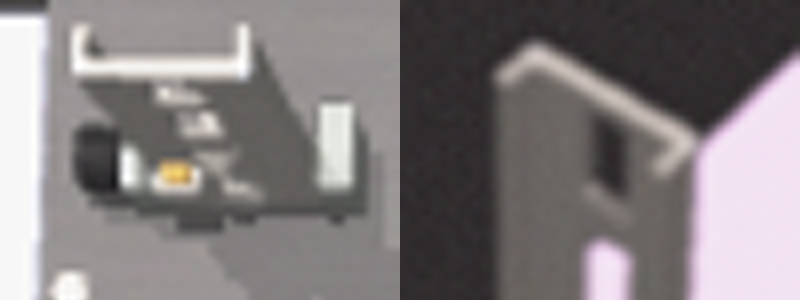

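The strip's front top corners in the top view are at (170.8,147.5) for +y and (193.3,147.5) for −y. In the scene view they are at (287.2,209.2) and (266.9,197).

```bash
python3 - <<'E'
from h import *
print(tri((170.8,147.5),(287.2,209.2)),tri((193.3,147.5),(266.9,197)))
import cv2
s=cv2.imread("pics/scene0.png")
# bystanders
for n,p,q,z in[("jar",(373,205),0,.085),("tub",(325,128),0,.054),("flask",(128,219),0,.086)]:print(n,pl("top",*p,z))
# bracket rib front-end corners and plate in scene: predictions
a=np.array([-.0744,-.028]);print(np.degrees(np.arctan2(.028,.0744)),np.degrees(np.arctan2(.0388,.0165)))
for P in[(.4148,-.1818,.078),(.4833,-.1347,.092),(.4998,-.1735,.092)]:print(prj("scene",P))
E
```

```text
(array([0.59865221, 0.15364482, 0.21497224]), np.float64(0.0004874957256916377)) (array([0.5989643 , 0.10296819, 0.21521162]), np.float64(0.0023154954916114333))
jar [ 0.48931567 -0.34080478  0.085     ]
tub [ 0.69744299 -0.22521123  0.054     ]
flask [0.44253167 0.27809802 0.086     ]
20.623531383325233 66.96200140951223
(np.float64(228.28391103617136), np.float64(146.6080154545039))
(np.float64(222.99280764387186), np.float64(163.1286721522066))
(np.float64(207.43084351178348), np.float64(160.01889031112378))
```

>>> carry_out:
  increments:
    - [0,[36,-24,0],0]
    - [0,[36,-24,0],0]
    - [0,[36,-24,0],0]
    - [0,[36,-24,0],0]
    - [0,[36,-24,0],0]
    - [0,[36,-24,0],0]
    - [0,[36,-24,0],0]
    - [0,[36,-24,0],0]

```text
time: 0.9
tool_pos: [0.3931, -0.2371, 0.2191]
ee_rot: [-3.141, 0.0, 0.347]
wrist_force: [0.8, -0.2, -0.6]
width: 0.0941
finger_force: 0.0
```

>>> carry_out:
  increments:
    - [0,[36,-24,0],0]
    - [0,[36,-22,0],-2]
    - [0,[0,0,30],0]
    - [0,[0,0,30],0]
    - [0,[0,0,0],0]

```text
time: 1.4
tool_pos: [0.4419, -0.169, 0.1544]
ee_rot: [-3.134, 0.007, 0.383]
wrist_force: [-0.0, -0.4, -0.1]
width: 0.094
finger_force: 0.0
```

>>> carry_out:
  increments:
    - [0,[6,2.5,30],0]
    - [0,[0,0,30],0]
    - [0,[0,0,30],0]
    - [0,[0,0,14],0]
    - [0,[0,0,0],0]
    - [0,[0,0,0],0]

```text
time: 2.0
tool_pos: [0.452, -0.1719, 0.057]
ee_rot: [3.14, -0.001, 0.381]
wrist_force: [0.3, -0.7, -0.3]
width: 0.0936
finger_force: 0.0
```

```bash
python3 - <<'E'
from h import *
import cv2
t=robot.snapshot("top");s=robot.snapshot("scene");o=robot.get_obs();print(o["tool_pos"],o["ee_rot"])
for n,i,(x,y) in(("t",t,(255,165)),("s",s,(172,110))):
    cv2.imwrite(f"pics/{n}2.png",cv2.resize(i[y:y+75,x:x+100],(400,300),interpolation=cv2.INTER_CUBIC))
cv2.imwrite("pics/c2.png",np.hstack([cv2.imread("pics/t2.png"),cv2.imread("pics/s2.png")]))
E
```

```text
[ 0.45251389 -0.17204971  0.05771231] [ 3.13848904e+00 -2.59655842e-03  3.81477490e-01]
```

View pics/c2.png

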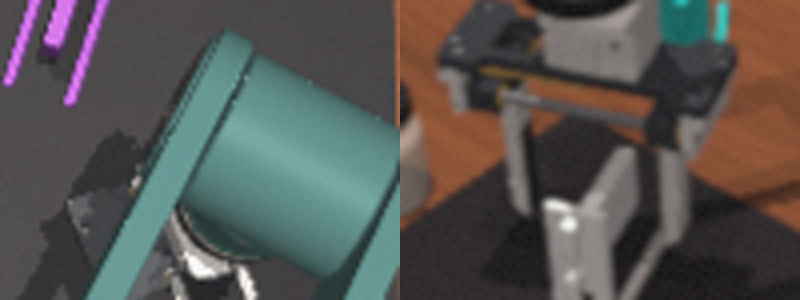

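The rib is between the fingers in the right-hand view, with the plate at (560–610, 205–300) in the crop. I'll lower slightly and close.

>>> carry_out:
  increments:
    - [0,[-3,0,6],0]
    - [0,[0,0,0],0]
    - [255,[0,0,0],0]
    - [255,[0,0,0],0]
    - [255,[0,0,0],0]
    - [255,[0,0,0],0]
    - [255,[0,0,0],0]
    - [255,[0,0,0],0]

```text
time: 2.9
tool_pos: [0.4483, -0.1723, 0.0495]
ee_rot: [3.142, 0.0, 0.382]
wrist_force: [0.2, -0.3, 1.0]
width: 0.0497
finger_force: 0.0
```

>>> carry_out:
  increments:
    - [255,[0,0,0],0]
    - [255,[0,0,0],0]

```text
time: 3.1
tool_pos: [0.4483, -0.1723, 0.0495]
ee_rot: [3.142, 0.0, 0.382]
wrist_force: [-0.1, -0.3, 0.9]
width: 0.0335
finger_force: 0.0
```

>>> carry_out:
  increments:
    - [255,[0,0,0],0]
    - [255,[0,0,0],0]
    - [255,[0,0,0],0]
    - [255,[0,0,0],0]
    - [255,[0,0,0],0]
    - [255,[0,0,0],0]

```text
time: 3.7
tool_pos: [0.4481, -0.172, 0.0493]
ee_rot: [-3.141, 0.0, 0.382]
wrist_force: [-1.2, 2.4, 0.9]
width: 0.0118
finger_force: 30.0
```

>>> carry_out:
  increments:
    - [255,[0,0,-30],0]
    - [255,[0,0,-30],0]
    - [255,[0,0,-30],0]
    - [255,[0,0,-28],0]
    - [255,[20,-30,0],0]
    - [255,[20,-30,0],0]
    - [255,[20,-30,0],0]
    - [255,[20,-30,0],0]

```text
time: 4.5
tool_pos: [0.4779, -0.0304, 0.1665]
ee_rot: [3.141, 0.001, 0.381]
wrist_force: [0.6, -1.1, -3.8]
width: 0.0119
finger_force: 30.0
```

>>> carry_out:
  increments:
    - [255,[20,-32,0],0]
    - [255,[20,-32,0],0]
    - [255,[20,-32,0],0]
    - [255,[13,-30,0],0]
    - [255,[0,0,0],7]
    - [255,[0,0,0],7]
    - [255,[0,0,0],7]
    - [255,[0,0,0],0]

```text
time: 5.3
tool_pos: [0.4986, 0.1127, 0.1662]
ee_rot: [3.14, 0.001, 0.015]
wrist_force: [0.1, 0.5, -3.2]
width: 0.0116
finger_force: 30.0
```

```bash
python3 - <<'E'
from h import *
import cv2
t=robot.snapshot("top");s=robot.snapshot("scene");o=robot.get_obs();print(o["tool_pos"],o["ee_rot"],o["wrist_force"],o["width"])
cv2.imwrite("pics/t3.png",t);cv2.imwrite("pics/s3.png",s)
cv2.imwrite("pics/c3.png",np.hstack([cv2.resize(t[120:195,150:250],(400,300),interpolation=cv2.INTER_CUBIC),cv2.resize(s[165:240,220:320],(400,300),interpolation=cv2.INTER_CUBIC)]))
E
```

```text
[0.49859642 0.11268075 0.16660067] [3.14093977e+00 8.85156480e-04 1.74425048e-02] [-0.01916312 -0.25635755 -3.18092201] 0.012019155084753914
```

View pics/c3.png

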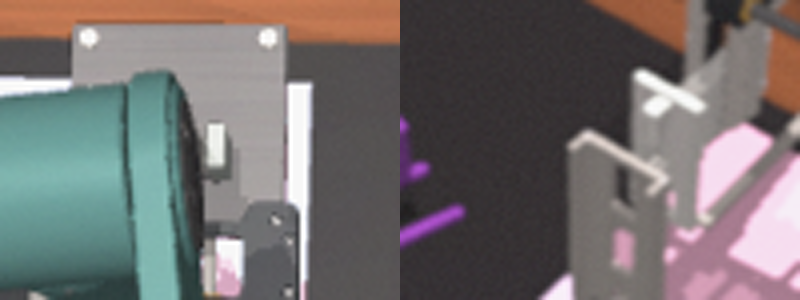

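The right crop shows the bracket held level behind the strip. Its plate top runs from (279,184) to (295.5,191.5), and the strip top corners are at about (267,198) and (287,209) in scene pixels.

```bash
python3 - <<'E'
from h import *
a=pl("scene",279.2,184,.2093);b=pl("scene",295.5,191.5,.2093);print(a,b,(a+b)/2,np.linalg.norm(a-b))
a=pl("scene",287.2,209.2,.215);b=pl("scene",266.9,197,.215);print(a,b,(a+b)/2)
E
```

```text
[0.5496449  0.09578376 0.2093    ] [0.54586744 0.1339578  0.2093    ] [0.54775617 0.11487078 0.2093    ] 0.038360477969156516
[0.59852396 0.15385285 0.215     ] [0.59812118 0.10377156 0.215     ] [0.59832257 0.12881221 0.215     ]
```

>>> carry_out:
  increments:
    - [255,[0,-14,0],0]
    - [255,[10,0,0],0]
    - [255,[10,0,0],0]
    - [255,[8,0,0],0]
    - [255,[0,0,0],0]
    - [255,[0,0,0],0]

```text
time: 6.0
tool_pos: [0.5266, 0.1272, 0.1672]
ee_rot: [3.141, 0.001, 0.015]
wrist_force: [0.0, -0.5, -4.1]
width: 0.012
finger_force: 30.0
```

>>> carry_out:
  increments:
    - [255,[1,0,0],0]
    - [255,[1,0,0],0]
    - [255,[1,0,0],0]
    - [255,[0,0,0],0]

```text
time: 6.4
tool_pos: [0.5295, 0.1274, 0.1675]
ee_rot: [3.142, -0.0, 0.015]
wrist_force: [-0.4, 1.2, -3.7]
width: 0.0119
finger_force: 30.0
```

>>> carry_out:
  increments:
    - [255,[1,0,0],0]
    - [255,[1,0,0],0]
    - [255,[0,0,0],0]

```text
time: 6.7
tool_pos: [0.5316, 0.1275, 0.1675]
ee_rot: [3.141, -0.0, 0.015]
wrist_force: [-0.2, 0.3, -3.3]
width: 0.012
finger_force: 30.0
```

>>> carry_out:
  increments:
    - [255,[1,0,0],0]
    - [255,[1,0,0],0]
    - [255,[0,0,0],0]

```text
time: 7.0
tool_pos: [0.5336, 0.1275, 0.1675]
ee_rot: [3.142, -0.0, 0.015]
wrist_force: [0.7, 0.6, -3.0]
width: 0.012
finger_force: 30.0
```

>>> carry_out:
  increments:
    - [255,[1,0,0],0]
    - [255,[0,0,0],0]

```text
time: 7.2
tool_pos: [0.5346, 0.1275, 0.1674]
ee_rot: [3.141, -0.0, 0.015]
wrist_force: [-0.1, -0.0, -4.6]
width: 0.0121
finger_force: 30.0
```

>>> carry_out:
  increments:
    - [255,[1,0,0],0]
    - [255,[0,0,0],0]

```text
time: 7.4
tool_pos: [0.5356, 0.1276, 0.1675]
ee_rot: [3.142, -0.0, 0.015]
wrist_force: [0.2, 0.1, -3.9]
width: 0.0117
finger_force: 30.0
```

>>> carry_out:
  increments:
    - [255,[1,0,0],0]
    - [255,[0,0,0],0]

```text
time: 7.6
tool_pos: [0.5366, 0.1276, 0.1674]
ee_rot: [3.142, -0.0, 0.015]
wrist_force: [0.7, 0.1, -3.5]
width: 0.0118
finger_force: 30.0
```

>>> carry_out:
  increments:
    - [255,[1,0,0],0]
    - [255,[0,0,0],0]

```text
time: 7.8
tool_pos: [0.5376, 0.1276, 0.1675]
ee_rot: [3.142, -0.0, 0.015]
wrist_force: [-0.1, -0.9, -4.0]
width: 0.012
finger_force: 30.0
```

>>> carry_out:
  increments:
    - [255,[1,0,0],0]
    - [255,[0,0,0],0]

```text
time: 8.0
tool_pos: [0.5386, 0.1276, 0.1674]
ee_rot: [3.141, -0.0, 0.015]
wrist_force: [0.4, -0.8, -4.1]
width: 0.0117
finger_force: 30.0
```

>>> carry_out:
  increments:
    - [255,[1,0,0],0]
    - [255,[0,0,0],0]

```text
time: 8.2
tool_pos: [0.5396, 0.1276, 0.1674]
ee_rot: [3.142, -0.0, 0.015]
wrist_force: [0.1, -0.0, -4.3]
width: 0.0117
finger_force: 30.0
```

>>> carry_out:
  increments:
    - [255,[1,0,0],0]
    - [255,[0,0,0],0]

```text
time: 8.4
tool_pos: [0.5406, 0.1276, 0.1675]
ee_rot: [3.142, -0.0, 0.015]
wrist_force: [0.0, 0.2, -4.6]
width: 0.0119
finger_force: 30.0
```

>>> carry_out:
  increments:
    - [255,[1,0,0],0]
    - [255,[1,0,0],0]
    - [255,[0,0,0],0]

```text
time: 8.7
tool_pos: [0.5426, 0.1277, 0.1674]
ee_rot: [3.141, -0.0, 0.015]
wrist_force: [-0.9, -0.6, -2.5]
width: 0.0119
finger_force: 30.0
```

>>> carry_out:
  increments:
    - [255,[1,0,0],0]
    - [255,[0,0,0],0]

```text
time: 8.9
tool_pos: [0.5436, 0.1276, 0.1674]
ee_rot: [3.141, -0.0, 0.015]
wrist_force: [0.7, -0.1, -3.8]
width: 0.0119
finger_force: 30.0
```

>>> carry_out:
  increments:
    - [255,[1,0,0],0]
    - [255,[0,0,0],0]

```text
time: 9.1
tool_pos: [0.5446, 0.1277, 0.1675]
ee_rot: [3.141, -0.0, 0.015]
wrist_force: [0.4, 0.5, -4.2]
width: 0.0115
finger_force: 30.0
```

>>> carry_out:
  increments:
    - [255,[1,0,0],0]
    - [255,[0,0,0],0]

```text
time: 9.3
tool_pos: [0.5456, 0.1277, 0.1674]
ee_rot: [3.142, -0.0, 0.015]
wrist_force: [0.4, 0.3, -4.0]
width: 0.012
finger_force: 30.0
```

>>> carry_out:
  increments:
    - [255,[1,0,0],0]
    - [255,[0,0,0],0]

```text
time: 9.5
tool_pos: [0.5466, 0.1277, 0.1674]
ee_rot: [3.142, -0.0, 0.015]
wrist_force: [-0.3, 0.0, -4.2]
width: 0.012
finger_force: 30.0
```

>>> carry_out:
  increments:
    - [255,[1,0,0],0]
    - [255,[0,0,0],0]

```text
time: 9.7
tool_pos: [0.5476, 0.1277, 0.1674]
ee_rot: [3.141, -0.0, 0.015]
wrist_force: [-0.1, 0.9, -4.2]
width: 0.0121
finger_force: 30.0
```

>>> carry_out:
  increments:
    - [255,[1,0,0],0]
    - [255,[0,0,0],0]

```text
time: 9.9
tool_pos: [0.5481, 0.1277, 0.1674]
ee_rot: [3.141, 0.001, 0.015]
wrist_force: [-2.6, -0.8, -1.5]
width: 0.0116
finger_force: 30.0
```

Contact came about 14 mm past where a miss would have stopped it, so the hooks are through. I'll back off slightly and lower.

>>> carry_out:
  increments:
    - [255,[0,0,0],0]
    - [255,[-1.5,0,0],0]
    - [255,[0,0,1.5],0]
    - [255,[0,0,1.5],0]
    - [255,[0,0,1],0]
    - [255,[0,0,0],0]

```text
time: 10.5
tool_pos: [0.5469, 0.1277, 0.1631]
ee_rot: [3.141, 0.0, 0.015]
wrist_force: [0.2, -0.6, -4.1]
width: 0.0116
finger_force: 30.0
```

>>> carry_out:
  increments:
    - [255,[0,0,1],0]
    - [255,[0,0,1],0]
    - [255,[0,0,0],0]

```text
time: 10.8
tool_pos: [0.5469, 0.1277, 0.1613]
ee_rot: [3.141, 0.0, 0.015]
wrist_force: [-0.1, 0.7, -2.8]
width: 0.0115
finger_force: 30.0
```

>>> carry_out:
  increments:
    - [255,[0,0,1],0]
    - [255,[0,0,1],0]
    - [255,[0,0,0],0]

```text
time: 11.1
tool_pos: [0.5468, 0.1277, 0.1592]
ee_rot: [3.141, 0.0, 0.015]
wrist_force: [0.1, 0.1, -4.0]
width: 0.0117
finger_force: 30.0
```

>>> carry_out:
  increments:
    - [255,[0,0,1],0]
    - [255,[0,0,0],0]

```text
time: 11.3
tool_pos: [0.5469, 0.1277, 0.1583]
ee_rot: [3.141, 0.0, 0.015]
wrist_force: [-0.2, 0.4, -2.8]
width: 0.0114
finger_force: 30.0
```

>>> carry_out:
  increments:
    - [255,[0,0,1],0]
    - [255,[0,0,0],0]

```text
time: 11.5
tool_pos: [0.5468, 0.1278, 0.1574]
ee_rot: [3.142, 0.0, 0.015]
wrist_force: [-0.4, 0.6, -3.8]
width: 0.0116
finger_force: 30.0
```

>>> carry_out:
  increments:
    - [255,[0,0,1],0]
    - [255,[0,0,0],0]

```text
time: 11.7
tool_pos: [0.5467, 0.1278, 0.1567]
ee_rot: [3.142, 0.0, 0.015]
wrist_force: [-1.2, 0.6, -1.3]
width: 0.0121
finger_force: 30.0
```

The bar has met the catch, so I'll let go, check, and then press with the fingers shut.

>>> carry_out:
  increments:
    - [160,[0,0,0],0]
    - [160,[0,0,0],0]
    - [160,[0,0,0],0]
    - [160,[0,0,0],0]
    - [160,[0,0,0],0]
    - [160,[0,0,0],0]

```text
time: 12.3
tool_pos: [0.547, 0.1277, 0.1565]
ee_rot: [3.142, -0.0, 0.015]
wrist_force: [-0.6, -0.7, -0.5]
width: 0.0351
finger_force: 0.0
```

>>> carry_out:
  increments:
    - [160,[0,0,-20],0]
    - [160,[0,0,-30],0]
    - [255,[0,0,-10],0]
    - [255,[0,0,0],0]
    - [255,[0,0,0],0]
    - [255,[0,0,0],0]
    - [255,[0,0,0],0]

```text
time: 13.0
tool_pos: [0.5463, 0.1276, 0.2148]
ee_rot: [3.141, 0.003, 0.015]
wrist_force: [0.3, -0.1, 1.2]
width: 0.0009
finger_force: 0.0
```

```bash
python3 - <<'E'
from h import *
import cv2
s=robot.snapshot("scene");o=robot.get_obs();print(o["tool_pos"],o["ee_rot"],o["wrist_force"],o["width"])
cv2.imwrite("pics/s4.png",s)
cv2.imwrite("pics/c4.png",cv2.resize(s[150:270,210:330],(600,600),interpolation=cv2.INTER_CUBIC))
E
```

```text
[0.54643898 0.12765688 0.21503098] [3.14119881e+00 2.39011501e-03 1.51975768e-02] [ 0.44495603 -0.17881316 -0.55761294] 0.0005200161496020909
```

View pics/c4.png

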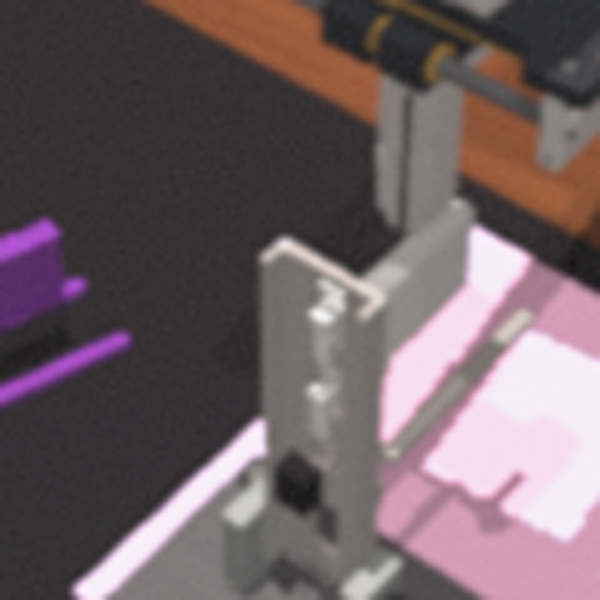

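The bracket hangs with both hooks through the slots, at crop (325,300) and (318,395). The shut fingers stand above the rib, with the tip at (415,225). I'll press now.

>>> carry_out:
  increments:
    - [255,[18,0,0],0]
    - [255,[0,0,5],0]
    - [255,[0,0,5],0]
    - [255,[0,0,2],0]
    - [255,[0,0,0],0]

```text
time: 13.55
tool_pos: [0.5642, 0.128, 0.2036]
ee_rot: [3.141, 0.002, 0.015]
wrist_force: [-0.4, -0.7, 0.1]
width: 0.0004
finger_force: 0.0
```

>>> carry_out:
  increments:
    - [255,[0,0,1],0]
    - [255,[0,0,1],0]
    - [255,[0,0,1],0]
    - [255,[0,0,0],0]

```text
time: 13.95
tool_pos: [0.5649, 0.128, 0.2014]
ee_rot: [3.141, -0.0, 0.015]
wrist_force: [0.7, -0.2, -0.4]
width: 0.0005
finger_force: 0.0
```

>>> carry_out:
  increments:
    - [255,[0,0,1],0]
    - [255,[0,0,1],0]
    - [255,[0,0,0],0]

```text
time: 14.25
tool_pos: [0.5649, 0.128, 0.1992]
ee_rot: [3.141, 0.0, 0.015]
wrist_force: [-0.5, -0.0, -0.5]
width: 0.0003
finger_force: 0.0
```

>>> carry_out:
  increments:
    - [255,[0,0,1],0]
    - [255,[0,0,1],0]
    - [255,[0,0,0],0]

```text
time: 14.55
tool_pos: [0.5649, 0.128, 0.1972]
ee_rot: [3.141, 0.0, 0.015]
wrist_force: [-0.1, 0.3, 0.1]
width: 0.0002
finger_force: 0.0
```

>>> carry_out:
  increments:
    - [255,[0,0,1],0]
    - [255,[0,0,1],0]
    - [255,[0,0,0],0]

```text
time: 14.85
tool_pos: [0.565, 0.1281, 0.196]
ee_rot: [-3.142, -0.001, 0.015]
wrist_force: [-1.2, -1.0, 1.8]
width: 0.0005
finger_force: 1.1
```

>>> carry_out:
  increments:
    - [255,[0,0,1],0]
    - [255,[0,0,0],0]

```text
time: 15.05
tool_pos: [0.5651, 0.128, 0.195]
ee_rot: [-3.142, -0.001, 0.015]
wrist_force: [-0.8, -0.6, 4.2]
width: 0.0005
finger_force: 1.9
```

>>> carry_out:
  increments:
    - [255,[0,0,1],0]
    - [255,[0,0,0],0]

```text
time: 15.25
tool_pos: [0.5652, 0.1281, 0.1944]
ee_rot: [-3.142, -0.001, 0.015]
wrist_force: [-1.4, -0.7, 5.9]
width: 0.0008
finger_force: 2.9
```

>>> carry_out:
  increments:
    - [255,[0,0,1],0]
    - [255,[0,0,0],0]

```text
time: 15.45
tool_pos: [0.5652, 0.128, 0.1929]
ee_rot: [-3.142, -0.001, 0.015]
wrist_force: [0.3, 0.1, 3.4]
width: 0.0007
finger_force: 2.0
```

>>> carry_out:
  increments:
    - [255,[0,0,1],0]
    - [255,[0,0,0],0]

```text
time: 15.65
tool_pos: [0.5652, 0.128, 0.1915]
ee_rot: [3.142, -0.001, 0.015]
wrist_force: [-0.2, -0.7, 4.1]
width: 0.0005
finger_force: 2.0
```

>>> carry_out:
  increments:
    - [255,[0,0,1],0]
    - [255,[0,0,0],0]

```text
time: 15.85
tool_pos: [0.5652, 0.128, 0.1904]
ee_rot: [3.142, -0.001, 0.015]
wrist_force: [-0.3, 0.7, 4.7]
width: 0.0006
finger_force: 2.1
```

>>> carry_out:
  increments:
    - [255,[0,0,1],0]
    - [255,[0,0,0],0]

```text
time: 16.05
tool_pos: [0.5646, 0.1279, 0.1884]
ee_rot: [3.141, 0.002, 0.015]
wrist_force: [-0.3, 0.3, 0.9]
width: 0.0005
finger_force: 0.0
```

>>> carry_out:
  increments:
    - [255,[0,0,1],0]
    - [255,[0,0,0],0]

```text
time: 16.25
tool_pos: [0.5643, 0.1279, 0.187]
ee_rot: [3.141, 0.003, 0.015]
wrist_force: [0.5, 0.3, -0.1]
width: 0.0001
finger_force: 0.0
```

>>> carry_out:
  increments:
    - [255,[0,0,1],0]
    - [255,[0,0,0],0]

```text
time: 16.45
tool_pos: [0.5647, 0.128, 0.1869]
ee_rot: [3.141, 0.001, 0.015]
wrist_force: [-0.2, -0.1, -0.4]
width: 0.0005
finger_force: 0.0
```

>>> carry_out:
  increments:
    - [255,[0,0,1],0]
    - [255,[0,0,0],0]

```text
time: 16.65
tool_pos: [0.5649, 0.128, 0.1863]
ee_rot: [3.141, 0.0, 0.015]
wrist_force: [-0.2, -1.2, 0.3]
width: 0.0004
finger_force: 0.0
```

>>> carry_out:
  increments:
    - [255,[0,0,1],0]
    - [255,[0,0,0],0]

```text
time: 16.85
tool_pos: [0.5651, 0.128, 0.1859]
ee_rot: [3.142, -0.001, 0.015]
wrist_force: [-0.8, -0.8, 1.5]
width: 0.0004
finger_force: 0.5
```

>>> carry_out:
  increments:
    - [255,[0,0,1],0]
    - [255,[0,0,0],0]

```text
time: 17.05
tool_pos: [0.5651, 0.128, 0.1857]
ee_rot: [-3.142, -0.001, 0.015]
wrist_force: [-2.5, -0.7, 4.4]
width: 0.0006
finger_force: 2.4
```

>>> carry_out:
  increments:
    - [255,[0,0,1],0]
    - [255,[0,0,0],0]

```text
time: 17.25
tool_pos: [0.5651, 0.128, 0.1856]
ee_rot: [-3.142, -0.002, 0.015]
wrist_force: [-2.7, -1.0, 7.6]
width: 0.0006
finger_force: 4.0
```

>>> carry_out:
  increments:
    - [255,[0,0,1],0]
    - [255,[0,0,0],0]

```text
time: 17.45
tool_pos: [0.5651, 0.1281, 0.1855]
ee_rot: [-3.141, -0.003, 0.015]
wrist_force: [-4.0, 0.0, 11.1]
width: 0.0004
finger_force: 5.3
```

Hard stop: 3 mm more commanded and no travel, at a total drop of about 24 mm, which is where home should be. One firmer press, then retreat and look.

>>> carry_out:
  increments:
    - [255,[0,0,1],0]
    - [255,[0,0,1],0]
    - [255,[0,0,0],0]

```text
time: 17.75
tool_pos: [0.5651, 0.1281, 0.1854]
ee_rot: [-3.141, -0.004, 0.015]
wrist_force: [-5.9, -0.5, 15.5]
width: 0.0005
finger_force: 8.0
```

>>> carry_out:
  increments:
    - [255,[0,0,-10],0]
    - [255,[0,0,-30],0]
    - [255,[0,0,-40],0]
    - [255,[-40,0,0],0]
    - [255,[-50,0,0],0]
    - [255,[-50,0,0],0]
    - [255,[0,0,0],0]

```text
time: 18.45
tool_pos: [0.4199, 0.1259, 0.2599]
ee_rot: [-3.142, 0.002, 0.017]
wrist_force: [0.3, -0.5, 0.7]
width: 0.0008
finger_force: 0.0
```

```bash
python3 - <<'E'
from h import *
import cv2
s=robot.snapshot("scene");t=robot.snapshot("top");o=robot.get_obs();print(o["tool_pos"],o["ee_rot"],o["wrist_force"],o["width"])
cv2.imwrite("pics/c5.png",np.hstack([cv2.resize(s[185:275,220:310],(400,400),interpolation=cv2.INTER_CUBIC),cv2.resize(t[120:190,160:230],(400,400),interpolation=cv2.INTER_CUBIC)]))
E
```

```text
[0.42452353 0.12594807 0.26056423] [-3.14151072e+00 -1.63573244e-03  1.55898925e-02] [ 0.60214014  0.36092979 -0.35394852] 0.0007095657457540973
```

View pics/c5.png

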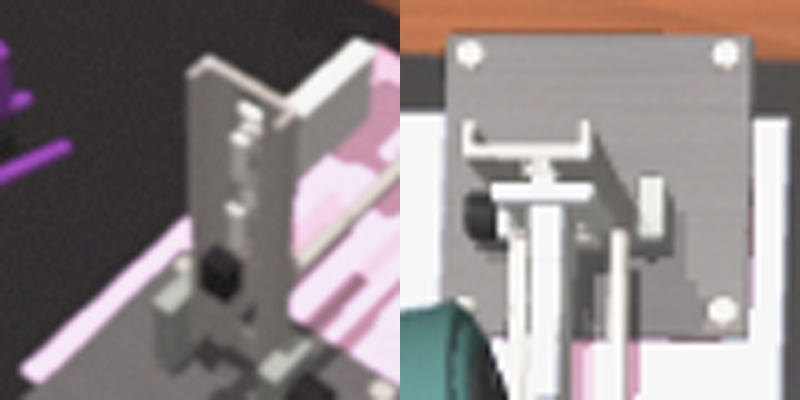

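The left crop shows both hooks seated in the slots. In the right crop the bracket is square and centred on the strip, with its plate's back edge at top-view pixels (176.5–194, 152). I'll check that position.

```bash
python3 - <<'E'
from h import *
a,b=pl("top",160+92/5.714,120+183/5.714,.186),pl("top",160+194/5.714,120+183/5.714,.186)
print(a,b,(a+b)/2)
E
```

```text
[0.59493507 0.14617506 0.186     ] [0.59570208 0.10429361 0.186     ] [0.59531858 0.12523434 0.186     ]
```

```bash
python3 -c "
from bench import robot
print(robot.close_job())"
```

```text
the job is handed in; nothing more can be done
None
```

The bracket is hung on the post with both hooks through the top two slots, pressed to a hard stop about 24 mm below entry (about 15 N) and released; the job is handed in. I judged the catch click only from the force drop and final height, and hand-in returned no verdict.

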